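# Charge and close the bench ball mill

## Task

Get the ball mill ready to run: put every grinding ball from the orange tray into the mill's steel jar, lowering each one well down inside before letting go rather than dropping it from the rim. Then lower the blue lid squarely over the guide rod until it sits fully home and level on the jar, and after that lower the brass collar over the same rod until it rests on the lid's boss. Leave everything else on the bench alone.

Things in the scene. Friction and masses are not known exactly. Their poses are not given: they have to be found in the camera images.
- mill: Grey bench ball mill, fixed. Base 122 (own x) x 204 (y) x 18 mm; origin on the bench, z up. Open steel jar: axis at x 0, y +35 mm, outer diameter 110, inner 100, floor a low cone (z 24 at the wall, 38 in the middle), rim at z 98 mm. Vertical steel guide rod: axis at x 0, y -65 mm, diameter 12, top at z 172 mm, last 10 mm tapering to 4 mm; a 24 mm sleeve round its foot ends at z 97.5 and carries the lid's boss.
- jar_mouth (a point): Centre of the jar's mouth, level with the rim, 98 mm above the bench; x, y, z as the mill's. Inside there is room for two fingers that open only a little round a ball, not for a wide-open gripper. Balls let go over the middle roll out to the wall, but one let go right over another may perch on it.
- rod_top (a point): Top of the guide rod, on its axis, 172 mm above the bench; 100 mm from the jar's axis.
- lid: Loose blue lid, 0.22 to 0.34 kg, z up, origin on its lowest face. Disc at y +35 mm: diameter 114, 10 mm thick, a tapered black spigot under it (6 mm deep, diameter 90 to 84) that enters the jar; black grip block on top. An arm runs along -y to a boss at y -65 mm: diameter 34, 28 mm tall, upright 16 mm bore. Centre of mass within 20 mm of the grip, toward the boss.
- lid_handle (a point): Centre of the lid's grip, an upright block 14 (lid x) x 40 (lid y) x 38 mm tall; axes as the lid's. 38 mm above the lid's lowest face, 22 above the disc's top, 16 below the block's top. Bore axis 100 mm away along lid -y. With the lid seated (disc on the rim) it is 130 mm above the bench on the jar's axis, lid y along mill y.
- lid_hole (a point): Middle of the lid's bore, on its axis, 20 mm above the lid's lowest face; the bore is open from 6 to 34 mm above that face. With the lid seated the boss top is 126 mm above the bench.
- collar_center (a point): Centre of the loose brass clamp collar, a plain ring standing upright: outer diameter 40, bore 16, height 32 mm, about 0.12 kg; z is its axis. Resting on the seated lid's boss, this point is 142 mm above the bench.
- tray: Orange ball tray, fixed, 80 (x) x 120 (y) x 10 mm high, origin under its centre; six small round 12 mm holes in two rows of three, 40 mm apart both ways, in which the balls sit.
- ball0_center (a point): Centre of a loose white ceramic grinding ball, diameter 28 mm, 0.07 kg, at first in a hole of the tray with its centre 23 mm above the bench; absent (None from the start) in some runs.
- ball1_center (a point): Centre of a loose white ceramic grinding ball, diameter 28 mm, 0.07 kg, at first in a hole of the tray with its centre 23 mm above the bench; absent (None from the start) in some runs.
- ball2_center (a point): Centre of a loose white ceramic grinding ball, diameter 28 mm, 0.07 kg, at first in a hole of the tray with its centre 23 mm above the bench; absent (None from the start) in some runs.
- ball3_center (a point): Centre of a loose white ceramic grinding ball, diameter 28 mm, 0.07 kg, at first in a hole of the tray with its centre 23 mm above the bench; absent (None from the start) in some runs.
- ball4_center (a point): Centre of a loose white ceramic grinding ball, diameter 28 mm, 0.07 kg, at first in a hole of the tray with its centre 23 mm above the bench; absent (None from the start) in some runs.
- ball5_center (a point): Centre of a loose white ceramic grinding ball, diameter 28 mm, 0.07 kg, at first in a hole of the tray with its centre 23 mm above the bench; absent (None from the start) in some runs.
- lab_timer: Bystander: lab timer. Origin under its centre. Not to be disturbed.
- oil_dropper: Bystander: small brown dropper bottle. Origin under its centre. Not to be disturbed.
- beaker: Bystander: small clear beaker. Origin under its centre. Not to be disturbed.
There are look-alikes about, which are no part of the job. Of the things that look like the part that bears collar_center, the middle-sized one is meant.

How it is judged:
By the outcome, as a careful person would: the job done as asked, in the order asked, and still so for the second after the job is handed in, with the robot touching nothing.
Of ball0, ball1, ball2, ball3, ball4, ball5 only 4 to 6 are there at a start; the rules pass over those that are not, and their reading is None.
At some moment in a run one of lid may be knocked a few centimetres aside while the robot is not near it.
It also fails if it takes over 208 s, if anything falls off the work surface, if the arm or the gripper's body presses on something with over 40 N, if the wrist force passes 120 N, or if a joint passes its speed limit or range.

## Robot

A 6-joint arm with a two-finger parallel gripper is mounted at the origin on a cart in front of the work surface, level with it; the furniture and walls round the work are solid. World frame = base frame: x ahead of the robot, y to its left, z up, the work surface at z = 0. Lengths are in m, angles in rad, forces in N, time in s.
With the tool pointing down it reaches from about 0.35 to 0.875 m from the base axis. Payload 15.5 kg.
Tool frame: the origin (TCP) lies at the very end of the fingers, on their centre line; the grasp point (between the pads) lies 19 mm behind it (r.grip_depth is the distance from the TCP to the grasp point, in m); z points along the fingers, y is the line along which they close (so a half turn about z gives the same grasp; the last joint's range is limited). The gripper opens to 85 mm and grips with 20 to 120 N. Pads are 22 mm wide; open, the fingers measure 114 mm over their backs; the gripper's body (76 mm by 85 mm) begins 54 mm behind the grasp point. The pads swing forward as they close: fully open they stand 13 mm farther back than shut.
Start: joints at [-1.371, 0.494, 1.345, -0, 1.302, -0.096], TCP at [0.182, -0.598, 0.231] pointing down, gripper open.
Joint ranges: [-2.91, 2.91], [-0.82, 2.16], [0.22, 2.67], [-1.22, 4.37], [0.12, 2.79], [-3.08, 3.08]. Speed limits (rad/s): [1.89, 1.89, 2.57, 3.01, 3.01, 3.01].

## Interface

Orientations are given as a rotation vector (axis times angle).
In Python, from rig import r, vision gives the robot as it stands.
- The arm moves only by the tool jog_arm, never from a script. Its argument "commands" is a list of rows, each a list of 7 numbers: the shift along the tool's x, y, z in mm, then the turn, a rotation vector about the tool's x, y, z in degrees, then the closure in counts, from 0 (fully open) to 255 (shut). A call has 1 to 10 rows; each row shifts and turns the commanded pose from where the row before left it, along the tool's axes as they then stand; what a row does not reach is not made up. A row lasts 1/8 s, in which the tool goes at most 62.5 mm and 10.7 degrees, less where a joint would pass 70% of its speed; a pose out of reach is approached as far as the arm can. A call with a gripper value outside its range is refused whole. The fingers move at their own pace and stop on an object; "grip_force" is the grip in N (left out, the last holds). Time passes only in rows, so rows that do not move let the fingers close. It gives the time, the measured TCP pose, the force, the opening and the grip force at its end, in the units of the state.
- r.observe(): the state, without advancing time (a new reading comes with each control period).
- vision.camera(name): name is "side" or "top" or "wrist"; returns (picture, depth): 384x512x3 uint8, red, green, blue; 384x512 float32, m along the optical axis (not along the pixel's ray), 0 where there is no reading.
- vision.camera_model(name): a dict with "fovy" (degrees; the focal length in pixels is half the picture's height over the tangent of half this angle, whatever the lens; pixels are square), "cx", "cy" (the principal point, pixels), "world_from_camera" (4x4, takes a point from camera to world coordinates); the wrist camera has in their place "hand_eye" (4x4, takes a point from camera to tool coordinates, whose origin is the TCP and whose axes are the flange's). Camera axes: x right, y up, looking along -z (the intrinsics and any distortion apply to the point x, -y, -z); pixel columns grow to the right and rows downward; lengths in m; the calibration is good to about 2 mm. A picture is of the moment at which its call begins: read the wrist's pose just before it. camera_model takes no time and is no camera call.
- r.hand_in(): hands the job in; it is judged then, once.
Trained networks look in the newest picture that a camera, given by its name, has taken for a name from the list of things; names that differ only in an ending like _2 or _b are one class to them, and where a whole thing is asked for, a point or a joint stands for the part that bears it (a point fixed in the world has none). Each returns a list of dicts, best first, with "score" (0 to 1); they miss things now and then, are a little off and sometimes report something else, mostly with a low value. They report only what shows in the picture. A call takes as long as a camera call. They do not tell look-alikes from the thing itself.
- vision.look_for(thing, camera): "rect" ([left, top, width, height] in pixels, round what is visible of it).
- vision.mark_of(thing, camera): "position" ([column, row] in pixels: a listed point, or the origin of a listed thing).
The state is a dict: "time": time; "q": joint angles; "qvel": joint speeds; "effort": joint torques, N m; "tcp_pos": TCP position; "tool_rot": TCP orientation; "wrist_force": force on the tool from outside, world axes, zero at the start; "torque": the same for the moment, N m; "finger_gap": finger opening in m; "grasp_force": force on a finger pad.
Only numpy, scipy, OpenCV 4.12 (cv2) and the standard library are available. Lean on these libraries where they do the work, as an engineer would, in place of code of your own. Each camera call takes 0.05 s, during which the arm holds its last target. There are 200 camera calls.

## Working session

There is one attempt and no reset: what is moved stays moved. The work goes in short steps, Python scripts to look and compute and a tool call to move; the robot and the scene stay as the last step left them, time stands still between calls to the robot, and variables do not carry over. Pictures are saved under pics/ and viewed, at most 14 in all, crops included, and the job is handed in when it is done.

Besides the shell and the picture viewer there is one more tool, called after "Emit:" by a JSON object that holds its "api" and its "payload". jog_arm: Moves the arm, as the interface text tells. Its arguments: {"type":"object","properties":{"commands":{"type":"array"},"grip_force":{"type":"number"}},"required":["commands"]}

```bash
ls; mkdir -p pics
cat > h.py <<'E'
import numpy as np, cv2
from scipy.spatial.transform import Rotation as R
from rig import r, vision
def fx(m): return 192/np.tan(np.radians(m["fovy"])/2)
def shot(name, file=None):
    s=r.observe(); pic,d=vision.camera(name); m=vision.camera_model(name)
    if name=="wrist":
        T=np.eye(4);T[:3,:3]=R.from_rotvec(s["tool_rot"]).as_matrix();T[:3,3]=s["tcp_pos"]
        W=T@np.array(m["hand_eye"])
    else: W=np.array(m["world_from_camera"])
    if file: cv2.imwrite(file,pic[:,:,::-1])
    return pic,d,m,W
def ray(px,m,W):
    f=fx(m); v=np.array([(px[0]-m["cx"])/f,-(px[1]-m["cy"])/f,-1.0])
    return W[:3,3],W[:3,:3]@v
def at_z(px,z,m,W):
    o,v=ray(px,m,W); return o+v*(z-o[2])/v[2]
def at_d(px,d,m,W):
    o,v=ray(px,m,W); return o+v*d
def cloud(d,m,W):
    f=fx(m); rr,cc=np.mgrid[0:384,0:512]
    P=np.stack([(cc-m["cx"])/f*d,-(rr-m["cy"])/f*d,-d],-1)
    P=P@W[:3,:3].T+W[:3,3]; P[d==0]=np.nan; return P
E
python3 - <<'E'
from h import *
print(r.observe()); 
for n in ("top","side","wrist"):
    p,d,m,W=shot(n,f"pics/{n}0.png"); print(n,{k:(np.round(v,3).tolist() if hasattr(v,'__len__') and not isinstance(v,str) else v) for k,v in m.items()})
    if n!="top": continue
    for t,z in (("mill",0),("jar_mouth",.098),("rod_top",.172),("lid",0),("lid_handle",.038),("lid_hole",.02),("collar_center",.016),("tray",0),("ball0_center",.023),("lab_timer",0),("oil_dropper",0),("beaker",0)):
        for k in vision.mark_of(t,n)[:8]:
            print(t,np.round(k["score"],2),np.round(k["position"],1),np.round(at_z(k["position"],z,m,W),4))
E
```

```text
pics
{'time': 0.0, 'q': array([-1.37049765e+00,  4.94188288e-01,  1.34610218e+00, -2.78552719e-05,
        1.30248768e+00, -9.54754808e-02]), 'qvel': array([-0.00041937,  0.00058039, -0.0016108 , -0.00106694,  0.00174858,
       -0.00044823]), 'effort': array([-1.45836122e-03, -8.82158732e+01, -3.83868027e+01, -8.49251182e-05,
        1.01367105e-02, -7.35604635e-05]), 'tcp_pos': array([ 0.18211624, -0.59752214,  0.23070688]), 'tool_rot': array([-3.10612972e+00, -4.62746560e-01,  1.39626412e-04]), 'wrist_force': array([-0.05845089,  0.28448754,  0.02236448]), 'torque': array([0.01398975, 0.05839714, 0.00528243]), 'grasp_force': 0.0, 'finger_gap': 0.08542739405411699}
top {'fovy': 55.56755770454129, 'cx': 256.9936859059134, 'cy': 195.0083754462942, 'world_from_camera': [[0.122, 0.966, -0.229, 0.357], [-0.993, 0.119, -0.025, -0.191], [0.003, 0.23, 0.973, 1.135], [0.0, 0.0, 0.0, 1.0]]}
mill 0.95 [290.2 213.6] [ 0.5762 -0.274   0.    ]
mill 0.17 [319.6 255.3] [ 0.4575 -0.3771  0.    ]
jar_mouth 0.23 [273.6 258.8] [ 0.4233 -0.2336  0.098 ]
rod_top 0.79 [275.7 193.2] [ 0.5941 -0.2167  0.17
[... 495 characters left out ...]
.016 ]
tray 0.88 [314.9 258.9] [ 0.4448 -0.3637  0.    ]
lab_timer 0.63 [147.3 247.7] [0.4157 0.1536 0.    ]
lab_timer 0.37 [340.5 241.1] [ 0.5089 -0.438   0.    ]
oil_dropper 0.42 [304.1 169.7] [ 0.726  -0.3043  0.    ]
beaker 0.79 [266.2 156.8] [ 0.7548 -0.1768  0.    ]
side {'fovy': 49.79134256585726, 'cx': 261.61847549242583, 'cy': 185.81297075581583, 'world_from_camera': [[0.99, 0.09, -0.112, 0.436], [-0.144, 0.567, -0.811, -1.197], [-0.01, 0.819, 0.574, 0.836], [0.0, 0.0, 0.0, 1.0]]}
wrist {'fovy': 66.13177588323103, 'cx': 255.76561833054, 'cy': 190.9815726600929, 'hand_eye': [[0.0, 0.963, 0.271, 0.069], [1.0, -0.001, 0.001, -0.0], [0.001, 0.271, -0.963, -0.144], [0.0, 0.0, 0.0, 1.0]]}
```

Run:
```python
import cv2
a=cv2.imread("pics/top0.png")[110:300,190:420]; cv2.imwrite("pics/top0c.png",cv2.resize(a,None,fx=3.1,fy=3.1,interpolation=cv2.INTER_CUBIC))
```

```text
(no output)
```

View pics/top0c.png

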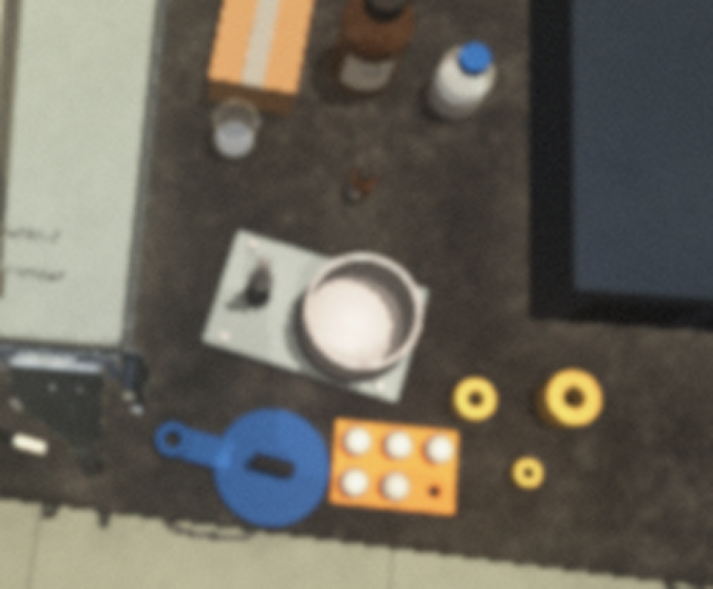

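View pics/side0.png

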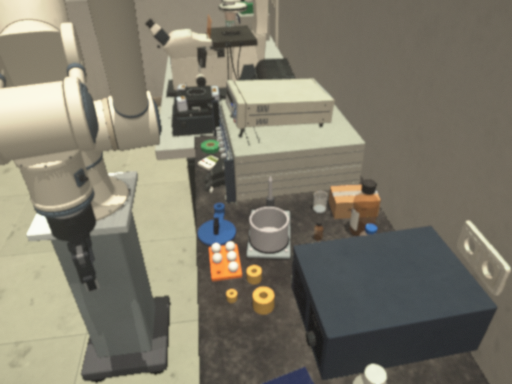

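Emit:
{"api": "jog_arm", "payload": {"commands": [[48,-20.5,-2.5,0,0,0,0],[48,-20.5,-2.5,0,0,0,0],[48,-20.5,-2.5,0,0,0,0],[48,-20.5,-2.5,0,0,0,0],[48,-20.5,-2.5,0,0,0,0],[48,-20.5,-2.5,0,0,0,0],[48,-20.5,-2.5,0,0,0,0],[48,-20.5,-2.5,0,0,0,0],[0,0,0,0,0,8.5,0],[0,0,0,0,0,8.5,0]]}}

```text
time: 2.0
tcp_pos: [0.5023, -0.3284, 0.2512]
tool_rot: [3.142, -0.007, -0.0]
wrist_force: [-0.4, -0.4, -0.1]
finger_gap: 0.0858
grasp_force: 0.0
```

Emit:
{"api": "jog_arm", "payload": {"commands": [[0,0,0,0,0,0,130],[0,0,0,0,0,0,130],[0,0,0,0,0,0,130]]}}

```text
time: 2.38
tcp_pos: [0.5016, -0.3292, 0.2513]
tool_rot: [3.142, 0.001, 0.0]
wrist_force: [0.1, 0.2, -0.1]
finger_gap: 0.0419
grasp_force: 0.0
```

```bash
cat > meas.py <<'E'
from h import *
import sys
s=r.observe(); print(s["time"],s["tcp_pos"].round(4),s["tool_rot"].round(3),s["finger_gap"],s["q"].round(2))
p,d,m,W=shot("wrist",sys.argv[1]); np.savez(sys.argv[1]+".npz",d=d,W=W,p=p)
for t,z in (("jar_mouth",.098),("rod_top",.172),("lid_handle",.038),("lid_hole",.034),("collar_center",.016),("tray",0.01),("ball0_center",.023),("ball1_center",.023)):
    for k in vision.mark_of(t,"wrist")[:8]:
        print(t,np.round(k["score"],2),np.round(k["position"],1),np.round(at_z(k["position"],z,m,W),4))
E
python3 meas.py pics/w1.png
```

```text
2.375 [ 0.5016 -0.3292  0.2513] [3.142e+00 1.000e-03 0.000e+00] 0.04190472401106547 [-0.68  0.44  1.38  0.    1.32  0.89]
jar_mouth 0.66 [241.7 100.1] [ 0.5774 -0.3149  0.098 ]
rod_top 0.79 [91.6 70.6] [ 0.5954 -0.2126  0.172 ]
lid_handle 0.82 [196.5 218.9] [ 0.4318 -0.2519  0.038 ]
lid_hole 0.65 [122.  210.7] [ 0.4414 -0.1548  0.034 ]
lid_hole 0.64 [284.7 221. ] [ 0.4275 -0.3665  0.034 ]
collar_center 0.78 [378.4 198.8] [ 0.4526 -0.4936  0.016 ]
collar_center 0.7 [341.1 151.7] [ 0.516  -0.4384  0.016 ]
collar_center 0.66 [413.8 145.8] [ 0.5237 -0.5308  0.016 ]
tray 0.67 [284.1 204.6] [ 0.4421 -0.3675  0.01  ]
ball1_center 0.88 [286.3 220.1] [ 0.4244 -0.3698  0.023 ]
```

View pics/w1.png

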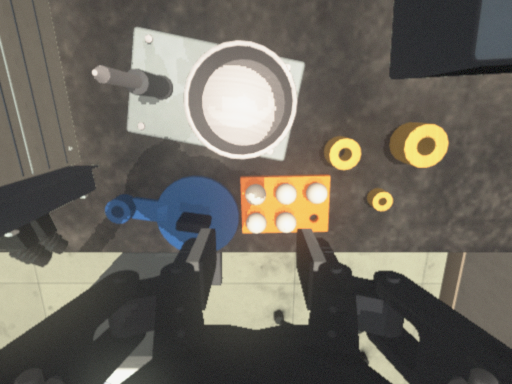

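```bash
cat > fit.py <<'E'
from h import *
import sys
def load(f):
    a=np.load(f+".npz"); return a["p"],a["d"],a["W"],vision.camera_model("wrist")
def circ(P):
    P=P[np.isfinite(P).all(1)]
    for _ in range(6):
        A=np.c_[2*P[:,:2],np.ones(len(P))]; x=np.linalg.lstsq(A,(P[:,:2]**2).sum(1),rcond=None)[0]
        R_=np.sqrt(x[2]+x[0]**2+x[1]**2); e=abs(np.hypot(*(P[:,:2]-x[:2]).T)-R_); P=P[e<=max(2.*np.median(e),.001)]
    return x[:2].round(4),R_.round(4),len(P)
def planeproj(mask,z,m,W):
    c=max(cv2.findContours(mask.astype(np.uint8),cv2.RETR_EXTERNAL,cv2.CHAIN_APPROX_NONE)[0],key=cv2.contourArea)[:,0]
    return np.array([at_z(q,z,m,W) for q in c])
E
cat > f1.py <<'E'
from fit import *
p,d,W,m=load("pics/w1.png"); P=cloud(d,m,W); h=cv2.cvtColor(p,cv2.COLOR_RGB2HSV)
H,S,V=h[...,0],h[...,1],h[...,2]
rr,cc=np.mgrid[0:384,0:512]
z=P[...,2]; print("bench z",np.nanmedian(z[100:140,20:60]),np.nanmedian(z[60:90,320:380]))
rim=(np.hypot(rr-100,cc-242)<64)&(abs(z-.098)<.006); print("rim",circ(P[rim]),np.nanmedian(z[rim]))
print("H at tray,collar,lid",h[208,270],h[140,343],h[220,180])
o=(H>3)&(H<16)&(S>150)&(rr>165)&(rr<245)&(cc>235)&(cc<335)
q=planeproj(o,.01,m,W)[:,:2]; b=cv2.minAreaRect((q*1000).astype(np.float32)); print("tray",b)
w=(S<90)&(V>110)&(rr>172)&(rr<240)&(cc>243)&(cc<332)
n,l,st,ce=cv2.connectedComponentsWithStats(w.astype(np.uint8))
for i in range(1,n):
    if st[i,4]>60: print("ball",st[i].tolist(),at_z(ce[i],.023,m,W).round(4), "top z",np.nanmax(z[l==i]).round(3))
for c0,name in (((343,153),"mid"),((420,145),"big"),((380,201),"small")):
    k=(np.hypot(rr-c0[1],cc-c0[0])<34)&(S>120)&(H>15)&(H<35); t=np.nanpercentile(z[k],90); kk=k&(abs(z-t)<.004)
    c=P[kk]; c=c[np.isfinite(c).all(1)]; pts=cv2.minEnclosingCircle((c[:,:2]*1000).astype(np.float32)); print(name,t.round(4),pts)
k=(H>95)&(H<125)&(S>130)&(cc<245)&(rr>160)&(rr<256); kd=k&(abs(z-.016)<.005)&(cc>150)
print("lid z",np.nanmedian(z[kd]));
E
python3 f1.py
```

```text
bench z 0.07030115876364479 0.0012508331374452286
rim (array([ 0.5757, -0.3132]), np.float64(0.0516), 2119) 0.09906552913747929
H at tray,collar,lid [ 21 150 246] [ 27 114 246] [106  54  52]
tray ((444.9451904296875, -323.4638671875), (72.1122055053711, 32.22686004638672), 0.08870823681354523)
ball [294, 173, 38, 40, 87] [ 0.4728 -0.4159  0.023 ] top z 0.003
ball [306, 183, 22, 21, 347] [ 0.4626 -0.4084  0.023 ] top z 0.039
ball [245, 185, 21, 20, 333] [ 0.4605 -0.3278  0.023 ] top z 0.039
ball [276, 184, 21, 21, 341] [ 0.4614 -0.3682  0.023 ] top z 0.039
ball [244, 213, 53, 27, 808] [ 0.4171 -0.35    0.023 ] top z 0.255
ball [302, 229, 18, 11, 123] [ 0.4041 -0.4015  0.023 ] top z 0.273
mid 0.0335 ((516.253662109375, -437.5806579589844), 19.88873863220215)
big 0.0443 ((527.6776733398438, -529.634033203125), 26.415233612060547)
small 0.0235 ((452.2076721191406, -495.23321533203125), 13.496328353881836)
lid z 0.017634229596344947
```

Emit:
{"api": "jog_arm", "payload": {"commands": [[-13,26.4,50,0,0,0,130],[-13,26.4,50,0,0,0,130],[-13,26.4,50,0,0,0,130],[0,0,0,0,0,10,130],[0,0,0,0,0,10,130],[0,0,0,0,0,10,130],[0,0,0,0,0,10,130],[0,0,0,0,0,10,130],[0,0,0,0,0,10,130],[0,0,0,0,0,10,130]]}}

```text
time: 4.08
tcp_pos: [0.4627, -0.4083, 0.1013]
tool_rot: [2.568, -1.81, 0.0]
wrist_force: [0.2, 0.1, -0.6]
finger_gap: 0.0419
grasp_force: 0.0
```

Emit:
{"api": "jog_arm", "payload": {"commands": [[0,0,0,0,0,10,130],[0,0,0,0,0,10,130],[0,0,0,0,0,0,130]]}}

```text
time: 4.45
tcp_pos: [0.4627, -0.4082, 0.1013]
tool_rot: [-2.221, 2.221, -0.0]
wrist_force: [-0.7, -0.5, 0.4]
finger_gap: 0.0419
grasp_force: 0.0
```

```bash
cat > f2.py <<'E'
from fit import *
import sys
# refine: white blobs on tray -> ball centres; lid blue disc circle; usage f2 name
f=sys.argv[1]; s=r.observe(); p,d,m,W=shot("wrist",f); np.savez(f+".npz",d=d,W=W,p=p)
print(s["time"],s["tcp_pos"].round(4),s["tool_rot"].round(3),s["finger_gap"],s["q"].round(2))
P=cloud(d,m,W); z=P[...,2]
k=(z>.027)&(z<.045)&(P[...,0]>.395)&(P[...,0]<.49)&(P[...,1]<-.29)&(P[...,1]>-.44)
n,l,st,ce=cv2.connectedComponentsWithStats(k.astype(np.uint8))
for i in range(1,n):
    if st[i,4]<40: continue
    q=P[l==i]   # sphere of r=14mm fitted
    from scipy.optimize import least_squares
    x=least_squares(lambda c:np.linalg.norm(q-c,axis=1)-.014,np.r_[q[:,:2].mean(0),.023],loss="soft_l1",f_scale=.001).x
    print("ball",x.round(4),len(q))
H=cv2.cvtColor(p,cv2.COLOR_RGB2HSV); 
k=(H[...,0]>95)&(H[...,0]<125)&(H[...,1]>120)&(abs(z-.0165)<.005)&(P[...,1]>-.33)&(P[...,1]<-.1)&(P[...,0]<.52)
print("lid pts",k.sum())
if k.sum()>200:
    q=P[k][:,:2]; A=q[q[:,1]<-.19]; print("disc mec",cv2.minEnclosingCircle((A*1000).astype(np.float32)))
E
python3 f2.py pics/w2.png
```

```text
4.45 [ 0.4627 -0.4082  0.1013] [-2.221  2.221 -0.   ] 0.04185866381125638 [-0.82  0.63  1.5   0.    1.01  2.32]
ball [ 0.4633 -0.4082  0.024 ] 917
ball [ 0.4623 -0.3683  0.024 ] 813
ball [ 0.4222 -0.3693  0.0242] 121
ball [ 0.4615 -0.3282  0.0241] 728
ball [ 0.4212 -0.3293  0.0242] 283
lid pts 598
disc mec ((441.3844299316406, -290.7502136230469), 27.818620681762695)
```

View pics/w2.png

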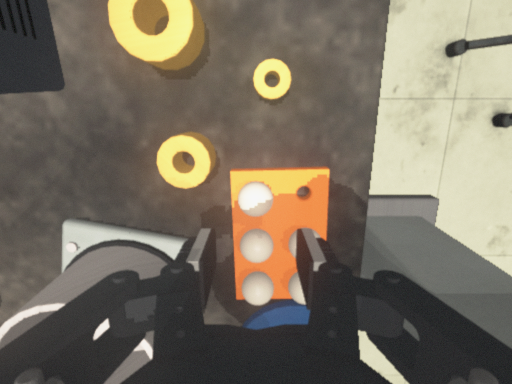

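Emit:
{"api": "jog_arm", "payload": {"commands": [[0,-0.5,44.5,0,0,0,130],[0,0,44,0,0,0,130],[0,0,0,0,0,0,130],[0,0,0,0,0,0,255],[0,0,0,0,0,0,255],[0,0,0,0,0,0,255],[0,0,0,0,0,0,255],[0,0,-60,0,0,0,255],[0,0,-60,0,0,0,255],[0,0,0,0,0,0,255]], "grip_force": 40}}

```text
time: 5.75
tcp_pos: [0.465, -0.41, 0.1376]
tool_rot: [2.221, -2.222, 0.013]
wrist_force: [-0.3, 0.0, -1.5]
finger_gap: 0.0255
grasp_force: 39.6
```

Emit:
{"api": "jog_arm", "payload": {"commands": [[-28,-37,0,0,0,0,255],[-28,-37,0,0,0,0,255],[-28,-37,0,0,0,0,255],[-2.5,0,0,0,0,0,255],[0,0,41,0,0,0,255],[0,0,41,0,0,0,255],[0,0,0,0,0,0,255],[0,0,0,0,0,0,130],[0,0,0,0,0,0,130],[0,0,0,0,0,0,130]]}}

```text
time: 7.0
tcp_pos: [0.5749, -0.3225, 0.0514]
tool_rot: [-2.219, 2.222, -0.004]
wrist_force: [7.3, 3.1, 7.5]
finger_gap: 0.0418
grasp_force: 3.7
```

Emit:
{"api": "jog_arm", "payload": {"commands": [[0,0,-15,0,0,0,130],[0,0,-30,0,0,0,130],[0,0,-35,0,0,0,130],[22.4,56.8,0,0,0,0,146],[22.4,56.8,0,0,0,0,146],[0,0,0,0,0,-9,146],[0,0,0,0,0,-9,146],[0,0,0,0,0,-9,146],[0,0,0,0,0,-9,146],[0,0,0,0,0,-9,146]]}}

```text
time: 8.25
tcp_pos: [0.4598, -0.3667, 0.1312]
tool_rot: [2.905, -1.197, -0.001]
wrist_force: [0.6, 0.7, 0.2]
finger_gap: 0.0366
grasp_force: 0.0
```

```bash
python3 f2.py pics/w3.png
```

```text
8.25 [ 0.4598 -0.3667  0.1312] [ 2.905e+00 -1.197e+00 -1.000e-03] 0.03663810878836401 [-0.77  0.56  1.55 -0.    1.04  1.58]
ball [ 0.4626 -0.368   0.024 ] 737
ball [ 0.4226 -0.3689  0.024 ] 676
ball [ 0.4617 -0.328   0.024 ] 662
ball [ 0.4218 -0.3289  0.024 ] 626
lid pts 2489
disc mec ((426.8773193359375, -248.9866485595703), 55.95404815673828)
```

View pics/w3.png

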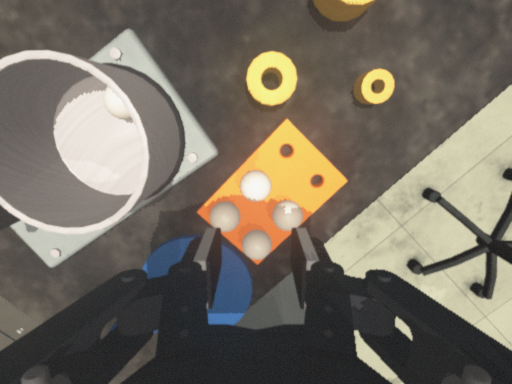

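Emit:
{"api": "jog_arm", "payload": {"commands": [[2.9,-1.1,30,0,0,0,146],[0,0,45,0,0,0,146],[0,0,43.5,0,0,0,146],[0,0,0,0,0,0,146],[0,0,0,0,0,0,255],[0,0,0,0,0,0,255],[0,0,0,0,0,0,255],[0,0,-60,0,0,0,255],[0,0,-60,0,0,0,255],[0,0,0,0,0,0,255]]}}

```text
time: 9.55
tcp_pos: [0.4652, -0.3694, 0.137]
tool_rot: [2.899, -1.203, 0.011]
wrist_force: [-0.1, 0.8, -1.2]
finger_gap: 0.0253
grasp_force: 39.7
```

Emit:
{"api": "jog_arm", "payload": {"commands": [[16.9,-41,0,0,0,0,255],[16.9,-41,0,0,0,0,255],[16.9,-41,0,0,0,0,255],[0,0,16,0,0,-8.3,255],[0,0,30,0,0,-8.3,255],[0,0,32,0,0,-8.3,255],[0,0,0,0,0,0,255],[0,0,0,0,0,0,130],[0,0,0,0,0,0,130],[0,0,0,0,0,0,130]]}}

```text
time: 10.8
tcp_pos: [0.5865, -0.3169, 0.0549]
tool_rot: [3.093, -0.55, 0.001]
wrist_force: [-0.4, -0.5, 0.7]
finger_gap: 0.0418
grasp_force: 0.0
```

Emit:
{"api": "jog_arm", "payload": {"commands": [[0,0,-15,0,0,0,130],[0,0,-30,0,0,0,130],[0,0,-33,0,0,0,130],[-37.7,17.6,0,0,0,0,153],[-37.7,17.6,0,0,0,0,153],[-37.6,17.6,0,0,0,0,153],[0,0,0,0,0,6,153],[0,0,0,0,0,6,153],[0,0,0,0,0,0,153]]}}

```text
time: 11.92
tcp_pos: [0.4622, -0.3277, 0.1333]
tool_rot: [3.018, -0.869, 0.002]
wrist_force: [-0.8, -0.5, -0.1]
finger_gap: 0.0341
grasp_force: 0.0
```

```bash
python3 f2.py pics/w4.png
```

```text
11.925 [ 0.4622 -0.3277  0.1333] [ 3.018e+00 -8.690e-01  2.000e-03] 0.034055268638230024 [-0.72  0.53  1.6   0.    1.01  1.41]
ball [ 0.4617 -0.3279  0.0239] 715
ball [ 0.4227 -0.3689  0.0239] 698
ball [ 0.4217 -0.3288  0.024 ] 606
lid pts 4225
disc mec ((426.02325439453125, -244.08396911621094), 58.29956817626953)
```

Emit:
{"api": "jog_arm", "payload": {"commands": [[-0.5,0,30,0,0,0,153],[0,0,45,0,0,0,153],[0,0,45,0,0,0,153],[0,0,0,0,0,0,153],[0,0,0,0,0,0,255],[0,0,0,0,0,0,255],[0,0,0,0,0,0,255],[0,0,-60,0,0,0,255],[0,0,-60,0,0,0,255],[0,0,0,0,0,0,255]]}}

```text
time: 13.22
tcp_pos: [0.4634, -0.3286, 0.1368]
tool_rot: [3.016, -0.868, 0.011]
wrist_force: [0.2, -0.1, -1.0]
finger_gap: 0.0253
grasp_force: 39.7
```

Emit:
{"api": "jog_arm", "payload": {"commands": [[26.5,-24.2,0,0,0,0,255],[26.5,-24.2,0,0,0,0,255],[26.4,-24.2,0,0,0,0,255],[0,0,10,0,0,0,255],[0,0,34,0,0,0,255],[0,0,34,0,0,0,255],[0,0,0,0,0,0,255],[0,0,0,0,0,0,130],[0,0,0,0,0,0,130],[0,0,0,0,0,0,130]]}}

```text
time: 14.48
tcp_pos: [0.5676, -0.308, 0.0549]
tool_rot: [3.019, -0.87, 0.001]
wrist_force: [-0.2, -0.0, 0.7]
finger_gap: 0.0419
grasp_force: 0.0
```

Emit:
{"api": "jog_arm", "payload": {"commands": [[0,0,-15,0,0,0,130],[0,0,-30,0,0,0,130],[0,0,-33,0,0,0,130],[-30.2,42.8,0,0,0,0,140],[-30.2,42.8,0,0,0,0,140],[-30.2,42.8,0,0,0,0,140],[0,0,0,0,0,9.5,140],[0,0,0,0,0,9.5,140],[0,0,0,0,0,9.5,140],[0,0,0,0,0,9.5,140]]}}

```text
time: 15.72
tcp_pos: [0.4226, -0.3686, 0.1335]
tool_rot: [2.566, -1.812, 0.002]
wrist_force: [0.2, -1.0, 0.1]
finger_gap: 0.0384
grasp_force: 0.0
```

```bash
python3 f2.py pics/w5.png
```

```text
15.725 [ 0.4226 -0.3686  0.1335] [ 2.566e+00 -1.812e+00  2.000e-03] 0.0384115559868109 [-0.82  0.52  1.62  0.    1.    1.98]
ball [ 0.4226 -0.3691  0.024 ] 721
ball [ 0.4216 -0.3291  0.024 ] 645
lid pts 2339
disc mec ((395.7598876953125, -243.34007263183594), 40.6615104675293)
```

View pics/w5.png

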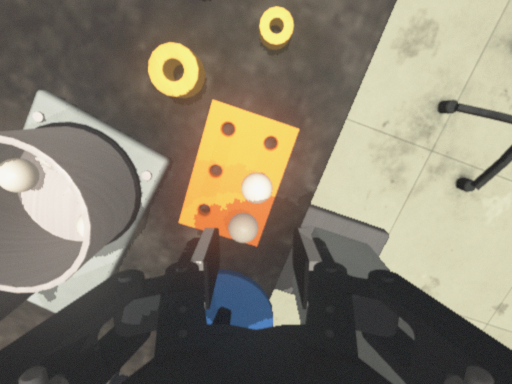

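Emit:
{"api": "jog_arm", "payload": {"commands": [[0,0,30,0,0,0,140],[0,0,45,0,0,0,140],[0,0,45.5,0,0,0,140],[0,0,0,0,0,0,140],[0,0,0,0,0,0,255],[0,0,0,0,0,0,255],[0,0,0,0,0,0,255],[0,0,-60,0,0,0,255],[0,0,-60,0,0,0,255],[0,0,0,0,0,0,255]]}}

```text
time: 17.02
tcp_pos: [0.4241, -0.3702, 0.1363]
tool_rot: [2.57, -1.804, 0.012]
wrist_force: [-0.0, 0.3, -0.6]
finger_gap: 0.026
grasp_force: 39.7
```

Run:
```python
from fit import *
p,d,W,m=load("pics/w5.png");P=cloud(d,m,W)
for c,rr in ((18,175),(18,165),(85,230),(40,200)): print(c,rr,P[rr,c].round(4))
```

```text
18 175 [ 0.6024 -0.3241  0.0545]
18 165 [ 0.6054 -0.3308  0.0517]
85 230 [ 0.5248 -0.3235  0.0997]
40 200 [ 0.5978 -0.2963  0.0312]
```

Emit:
{"api": "jog_arm", "payload": {"commands": [[0.2,-54.3,0,0,0,0,255],[0.2,-54.3,0,0,0,0,255],[0.2,-54.4,0,0,0,0,255],[0,0,0,0,0,0,255]]}}

```text
time: 17.52
tcp_pos: [0.5786, -0.3118, 0.1309]
tool_rot: [-2.574, 1.801, -0.0]
wrist_force: [-0.7, 0.0, -0.6]
finger_gap: 0.0257
grasp_force: 39.7
```

```bash
python3 f2.py pics/w6.png | head -1
cat > jar.py <<'E'
from fit import *
import sys
p,d,W,m=load(sys.argv[1]);P=cloud(d,m,W);z=P[...,2]
k=(np.hypot(P[...,0]-.576,P[...,1]+.3135)<.047)&(z>.042)&(z<.075)
n,l,st,ce=cv2.connectedComponentsWithStats(k.astype(np.uint8))
for i in range(1,n):
    if st[i,4]>60:
        q=P[l==i]; t=np.argmax(q[:,2]); print(st[i].tolist(),q[t].round(4),q[:,:2].mean(0).round(4))
E
python3 jar.py pics/w6.png
```

```text
17.525 [ 0.5786 -0.3118  0.1309] [-2.574  1.801 -0.   ] 0.02565490469186381 [-0.59  0.64  1.37  0.    1.13  2.21]
[251, 140, 35, 29, 857] [ 0.581  -0.3504  0.0592] [ 0.5823 -0.3483]
[205, 156, 35, 35, 940] [ 0.6105 -0.3205  0.0594] [ 0.6097 -0.3217]
[274, 208, 33, 28, 629] [ 0.5395 -0.2977  0.0585] [ 0.5456 -0.3033]
```

View pics/w6.png

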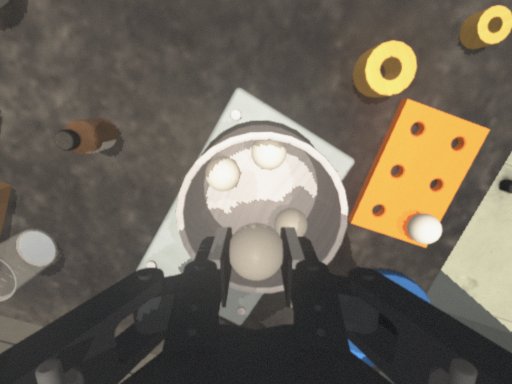

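Emit:
{"api": "jog_arm", "payload": {"commands": [[-8.5,-7,11,0,0,0,255],[0,0,30,0,0,0,255],[0,0,30,0,0,0,255],[0,0,0,0,0,0,255],[0,0,0,0,0,0,140],[0,0,0,0,0,0,140],[0,0,0,0,0,0,140],[0,0,-15,0,0,0,140],[0,0,-30,0,0,0,140],[0,0,-33,0,0,0,140]]}}

```text
time: 18.82
tcp_pos: [0.5796, -0.3032, 0.1406]
tool_rot: [-2.571, 1.805, -0.0]
wrist_force: [0.3, -1.0, 0.7]
finger_gap: 0.0383
grasp_force: 0.0
```

Emit:
{"api": "jog_arm", "payload": {"commands": [[-9.9,52.4,0,0,0,0,140],[-9.9,52.4,0,0,0,0,140],[-9.9,52.5,0,0,0,0,140],[0,0,27,0,0,0,140],[0,0,30,0,0,0,140],[0,0,0,0,0,0,140]]}}

```text
time: 19.58
tcp_pos: [0.421, -0.3283, 0.0814]
tool_rot: [-2.571, 1.805, 0.003]
wrist_force: [0.3, 0.2, 0.9]
finger_gap: 0.0385
grasp_force: 0.0
```

```bash
python3 f2.py pics/w7.png; python3 jar.py pics/w7.png
```

```text
19.575 [ 0.421  -0.3283  0.0814] [-2.571  1.805  0.003] 0.038527999542368595 [-0.77  0.57  1.73  0.    0.85  2.02]
ball [ 0.4216 -0.3291  0.024 ] 1086
lid pts 3556
disc mec ((397.61041259765625, -245.6488037109375), 39.80366516113281)
[0, 186, 7, 27, 118] [ 0.5772 -0.2832  0.0473] [ 0.5785 -0.2835]
```

Emit:
{"api": "jog_arm", "payload": {"commands": [[1,0,35,0,0,0,140],[0,0,34.5,0,0,0,140],[0,0,0,0,0,0,140],[0,0,0,0,0,0,255],[0,0,0,0,0,0,255],[0,0,0,0,0,0,255],[0,0,-60,0,0,0,255],[0,0,-60,0,0,0,255],[0,0,0,0,0,0,255],[0,0,0,0,0,0,255]]}}

```text
time: 20.88
tcp_pos: [0.4219, -0.3296, 0.1328]
tool_rot: [2.571, -1.805, 0.002]
wrist_force: [-0.0, 0.0, -1.2]
finger_gap: 0.0255
grasp_force: 39.7
```

Emit:
{"api": "jog_arm", "payload": {"commands": [[4,-51.8,0,0,0,0,255],[4,-51.8,0,0,0,0,255],[4,-51.8,0,0,0,0,255],[0,0,0,0,0,0,255]]}}

```text
time: 21.38
tcp_pos: [0.5745, -0.2866, 0.1306]
tool_rot: [-2.573, 1.802, 0.001]
wrist_force: [-1.2, 0.8, -1.0]
finger_gap: 0.0247
grasp_force: 39.8
```

```bash
python3 f2.py pics/w8.png | head -1; python3 jar.py pics/w8.png
```

```text
21.375 [ 0.5745 -0.2866  0.1306] [-2.573e+00  1.802e+00  1.000e-03] 0.024736620926695065 [-0.56  0.62  1.41  0.    1.11  2.24]
[257, 102, 37, 35, 1033] [ 0.5798 -0.3491  0.0591] [ 0.5825 -0.3482]
[209, 123, 37, 37, 1003] [ 0.6091 -0.3181  0.0593] [ 0.6096 -0.3207]
[217, 177, 34, 35, 897] [ 0.59   -0.2774  0.0583] [ 0.5918 -0.2839]
[280, 178, 34, 34, 899] [ 0.5413 -0.297   0.0588] [ 0.5454 -0.2999]
```

View pics/w8.png

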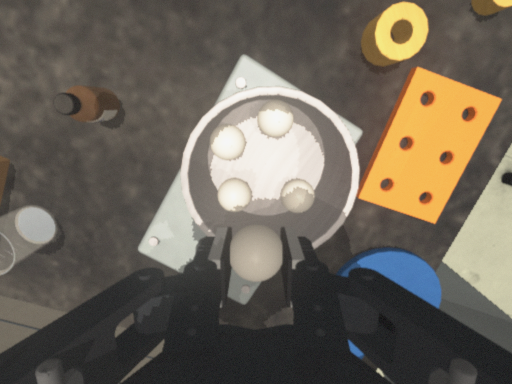

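Emit:
{"api": "jog_arm", "payload": {"commands": [[31.2,15.7,0,0,0,0,255],[0,0,9,0,0,0,255],[0,0,30,0,0,0,255],[0,0,30,0,0,0,255],[0,0,0,0,0,0,255],[0,0,0,0,0,0,145],[0,0,0,0,0,0,145],[0,0,0,0,0,0,145],[0,0,-20,0,0,0,145],[0,0,-50,0,0,0,145]]}}

```text
time: 22.68
tcp_pos: [0.5669, -0.3221, 0.1325]
tool_rot: [-2.571, 1.805, 0.006]
wrist_force: [0.8, -1.0, -0.4]
finger_gap: 0.0369
grasp_force: 0.0
```

Emit:
{"api": "jog_arm", "payload": {"commands": [[-37,31.6,-29,0,0,0,0],[-37,31.6,-29,0,0,0,0],[-37,31.6,-29,0,0,0,0],[0,0,0,0,0,8.7,0],[0,0,0,0,0,8.7,0],[0,0,0,0,0,8.6,0],[0,0,0,0,0,0,0]]}}

```text
time: 23.55
tcp_pos: [0.4412, -0.2507, 0.2207]
tool_rot: [-2.1, 2.337, -0.001]
wrist_force: [0.2, 0.1, -0.3]
finger_gap: 0.0852
grasp_force: 0.0
```

```bash
python3 meas.py pics/w9.png
```

```text
23.55 [ 0.4412 -0.2507  0.2207] [-2.100e+00  2.337e+00 -1.000e-03] 0.08520685431434218 [-0.63  0.34  1.65 -0.    1.15  2.61]
jar_mouth 0.56 [ 98.1 128.1] [ 0.5747 -0.3161  0.098 ]
rod_top 0.57 [ 53.7 275.6] [ 0.5951 -0.2156  0.172 ]
rod_top 0.18 [116.8 160.5] [ 0.5286 -0.295   0.172 ]
lid_handle 0.64 [286.9 195.1] [ 0.4083 -0.2181  0.038 ]
lid_hole 0.66 [283.8 267.2] [ 0.4192 -0.1229  0.034 ]
tray 0.58 [243.1  62.8] [ 0.4427 -0.3679  0.01  ]
tray 0.24 [288.4 192.5] [ 0.404  -0.2126  0.01  ]
ball1_center 0.67 [117.1 157.1] [ 0.6006 -0.2806  0.023 ]
```

View pics/w9.png

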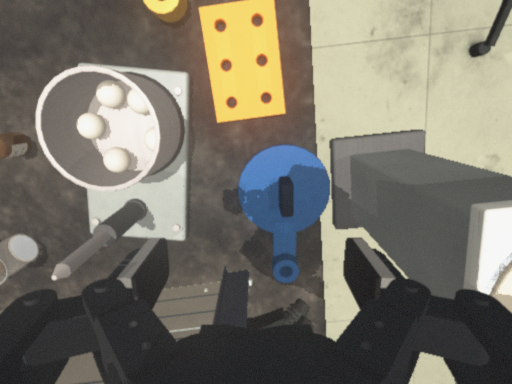

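```bash
cat > lid.py <<'E'
from fit import *
import sys
p,d,W,m=load(sys.argv[1]);P=cloud(d,m,W);z=P[...,2];X=P[...,0];Y=P[...,1]
H=cv2.cvtColor(p,cv2.COLOR_RGB2HSV); blue=(H[...,0]>95)&(H[...,0]<125)&(H[...,1]>120)
near=(np.hypot(X-.408,Y+.19)<.14)
t=near&(z>.049)&(z<.06); q=P[t]; b=cv2.minAreaRect((q[:,:2]*1000).astype(np.float32)); print("block top",b,np.median(q[:,2]),len(q))
bt=near&(np.hypot(X-.419,Y+.123)<.03)&(z>.030)&(z<.039); q=P[bt]; print("boss mec",cv2.minEnclosingCircle((q[:,:2]*1000).astype(np.float32)),np.median(q[:,2]),len(q))
dm=near&blue&(abs(z-.017)<.004)&(np.hypot(X-.408,Y+.218)<.065); q=P[dm]
hu=cv2.convexHull((q[:,:2]*1000).astype(np.float32))[:,0]; hu=hu[hu[:,1]<-200]
print("disc mec",cv2.minEnclosingCircle((q[:,:2]*1000).astype(np.float32)),circ(hu/1000),np.median(q[:,2]),len(q))
E
python3 lid.py pics/w9.png
python3 - <<'E'
import sys; sys.path.insert(0,'.')
from fit import *
p,d,W,m=load("pics/w9.png");P=cloud(d,m,W)
k=(abs(P[...,2]-.098)<.006)&(np.hypot(P[...,0]-.576,P[...,1]+.3135)<.065); print("rim",circ(P[k]),np.median(P[...,2][k]))
a=cv2.fitEllipse(P[k][:,:2].astype(np.float32)*1000); print(a)
k=(P[...,2]>.1)&(P[...,2]<.18)&(np.hypot(P[...,0]-.595,P[...,1]+.2135)<.03)
q=P[k]; print(len(q))
for zz in (.11,.13,.15,.165):
    s=q[abs(q[:,2]-zz)<.01]; print(zz,s.mean(0).round(4),len(s))
E
```

```text
block top ((439.3827209472656, -164.39816284179688), (157.18515014648438, 121.9039077758789), 78.77848052978516) 0.0552162875201061 688
boss mec ((417.6580505371094, -119.00340270996094), 16.900283813476562) 0.03538482213388408 446
disc mec ((409.0608215332031, -213.2179412841797), 60.234397888183594) (array([ 0.4105, -0.2184]), np.float64(0.0551), 29) 0.01754289834285988 5765
rim (array([ 0.5732, -0.3137]), np.float64(0.052), 1696) 0.09875670088068314
((574.1965942382812, -313.7032470703125), (103.6251449584961, 104.54073333740234), 92.14414978027344)
973
0.11 [ 0.5905 -0.2181  0.1095] 197
0.13 [ 0.5903 -0.2179  0.1304] 217
0.15 [ 0.5904 -0.2181  0.1504] 278
0.165 [ 0.5915 -0.2173  0.1648] 357
```

Run:
```python
from fit import *
p,d,W,m=load("pics/w9.png");P=cloud(d,m,W);z=P[...,2]
k=(np.hypot(P[...,0]-.409,P[...,1]+.218)<.035)&(z>.050)&(z<.06); q=P[k]; print(len(q),q.mean(0),cv2.minAreaRect((q[:,:2]*1000).astype(np.float32)))
u,s,v=np.linalg.svd(q[:,:2]-q[:,:2].mean(0)); print(np.degrees(np.arctan2(v[0,1],v[0,0])))
```

```text
431 [ 0.41070157 -0.21942561  0.05502871] ((410.8108215332031, -218.04627990722656), (40.11202621459961, 13.211097717285156), 85.65699005126953)
86.21740249202027
```

Emit:
{"api": "jog_arm", "payload": {"commands": [[-29.1,33.8,30,0,0,0,105],[0,0,55,0,0,-1.9,105],[0,0,55,0,0,0,105],[0,0,35,0,0,0,105],[0,0,15,0,0,0,105],[0,0,9.5,0,0,0,105],[0,0,0,0,0,0,105],[0,0,0,0,0,0,105]]}}

```text
time: 25.0
tcp_pos: [0.411, -0.2184, 0.0214]
tool_rot: [-2.137, 2.302, -0.002]
wrist_force: [-0.1, 0.6, 0.3]
finger_gap: 0.0504
grasp_force: 0.0
```

```bash
python3 meas.py pics/w10.png|head -1;python3 - <<'E'
from fit import *
p,d,W,m=load("pics/w10.png");P=cloud(d,m,W);z=P[...,2]
k=(np.hypot(P[...,0]-.409,P[...,1]+.218)<.035)&(z>.050)&(z<.06); q=P[k]; print(len(q),cv2.minAreaRect((q[:,:2]*1000).astype(np.float32)))
E
```

```text
25.0 [ 0.411  -0.2184  0.0214] [-2.137e+00  2.302e+00 -2.000e-03] 0.05040861366268771 [-0.62  0.62  1.94  0.    0.58  2.6 ]
3607 ((406.5491943359375, -219.28842163085938), (64.18025970458984, 39.998985290527344), 12.723855972290039)
```

View pics/w10.png

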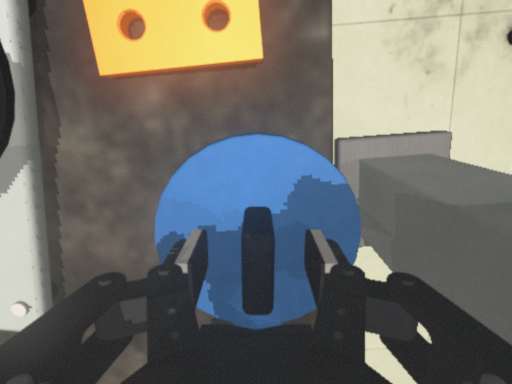

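Emit:
{"api": "jog_arm", "payload": {"commands": [[0,0,0,0,0,0,255],[0,0,0,0,0,0,255],[0,0,0,0,0,0,255],[0,0,0,0,0,0,255],[0,0,-15,0,0,0,255],[0,0,-35,0,0,0,255],[0,0,-50,0,0,0,255],[0,0,-50,0,0,0,255],[0,0,-50,0,0,0,255],[0,0,0,0,0,0,255]], "grip_force": 100}}

```text
time: 26.7
tcp_pos: [0.4119, -0.219, 0.2237]
tool_rot: [-2.137, 2.301, -0.009]
wrist_force: [0.5, 0.5, -3.4]
finger_gap: 0.0127
grasp_force: 98.3
```

Emit:
{"api": "jog_arm", "payload": {"commands": [[20.5,-42.6,0,0,0,0,255],[20.5,-42.6,0,0,0,0,255],[20.5,-42.6,0,0,0,0,255],[20.6,-42.7,0,0,0,0,255],[0,0,0,0,0,3.6,255],[0,0,0,0,0,3.7,255],[0,0,0,0,0,0,255],[0,0,0,0,0,0,255]]}}

```text
time: 27.7
tcp_pos: [0.5742, -0.3124, 0.2198]
tool_rot: [1.988, -2.432, -0.002]
wrist_force: [-0.1, -0.1, -2.2]
finger_gap: 0.0126
grasp_force: 98.9
```

Run:
```python
from h import *
s=r.observe(); print(s["tcp_pos"].round(4),s["tool_rot"].round(4),s["wrist_force"].round(2),s["torque"].round(3))
a=[]
for n in ("wrist","top","side"):
    p,d,m,W=shot(n,f"pics/l_{n}.png"); np.savez(f"pics/l_{n}.npz",p=p,d=d,W=W)
    for t,z in (("lid_hole",.2214-.021+.034),("rod_top",.172),("lid_handle",.2214+.019)):
        for k in vision.mark_of(t,n)[:3]: print(n,t,round(k["score"],2),np.round(k["position"],1),at_z(k["position"],z,m,W).round(4))
S=cv2.imread("pics/l_side.png")[130:290,170:330]; T=cv2.imread("pics/l_top.png")[150:270,220:340]
w=cv2.imread("pics/l_wrist.png")
f=lambda i:cv2.resize(i,(400,400),interpolation=cv2.INTER_CUBIC)
cv2.imwrite("pics/l_all.png",np.hstack([f(S),f(T)]))
```

```text
[ 0.5742 -0.3124  0.2198] [ 1.9881e+00 -2.4319e+00 -2.1000e-03] [-0.06 -0.12 -2.24] [-0.006  0.022  0.058]
wrist lid_handle 0.63 [253.7 257. ] [ 0.5747 -0.3141  0.2404]
top lid_hole 0.74 [275.  188.7] [ 0.5902 -0.212   0.2344]
top rod_top 0.71 [275.4 193.3] [ 0.5937 -0.2159  0.172 ]
top lid_handle 0.67 [314.5 204.9] [ 0.5591 -0.3147  0.2404]
side lid_hole 0.97 [269.5 160.8] [ 0.5918 -0.2314  0.2344]
side lid_handle 0.74 [265.4 178.2] [ 0.5663 -0.3237  0.2404]
side lid_handle 0.71 [268.3 219.4] [ 0.5477 -0.4883  0.2404]
side lid_handle 0.57 [268.2 238.1] [ 0.5378 -0.5495  0.2404]
```

View pics/l_all.png

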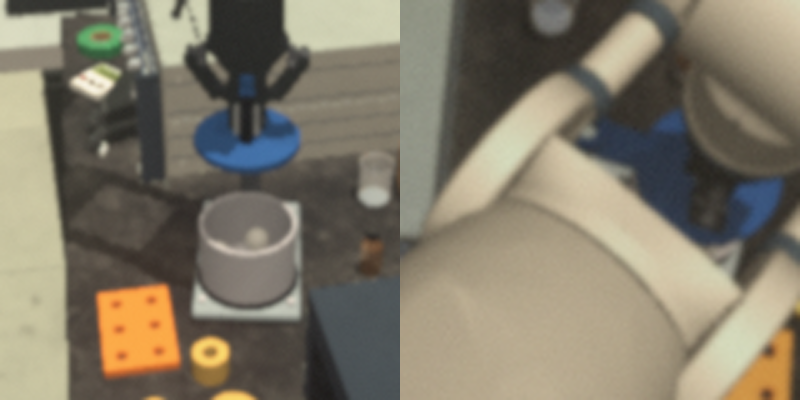

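Emit:
{"api": "jog_arm", "payload": {"commands": [[0,-0.5,25,0,0,0,255],[0,0,6,0,0,0,255],[0,0,6,0,0,0,255],[0,0,6,0,0,0,255],[0,0,6,0,0,0,255],[0,0,0,0,0,0,255]]}}

```text
time: 29.05
tcp_pos: [0.5749, -0.3126, 0.1714]
tool_rot: [1.986, -2.434, -0.001]
wrist_force: [1.2, 0.0, -3.4]
finger_gap: 0.0126
grasp_force: 98.7
```

Emit:
{"api": "jog_arm", "payload": {"commands": [[0,0,8,0,0,0,255],[0,0,8,0,0,0,255],[0,0,8,0,0,0,255],[0,0,8,0,0,0,255],[0,0,6,0,0,0,255],[0,0,6,0,0,0,255],[0,0,0,0,0,0,255]]}}

```text
time: 29.92
tcp_pos: [0.5749, -0.3126, 0.1273]
tool_rot: [1.986, -2.434, -0.001]
wrist_force: [-0.7, -0.8, -3.2]
finger_gap: 0.0127
grasp_force: 98.8
```

Run:
```python
from h import *
s=r.observe(); print(s["torque"].round(3),s["wrist_force"].round(2))
p,d,m,W=shot("side"); cv2.imwrite("pics/m_side.png",cv2.resize(p[130:290,170:330,::-1],(560,560),interpolation=cv2.INTER_CUBIC))
```

```text
[-0.061  0.003  0.022] [-0.71 -0.81 -3.15]
```

View pics/m_side.png

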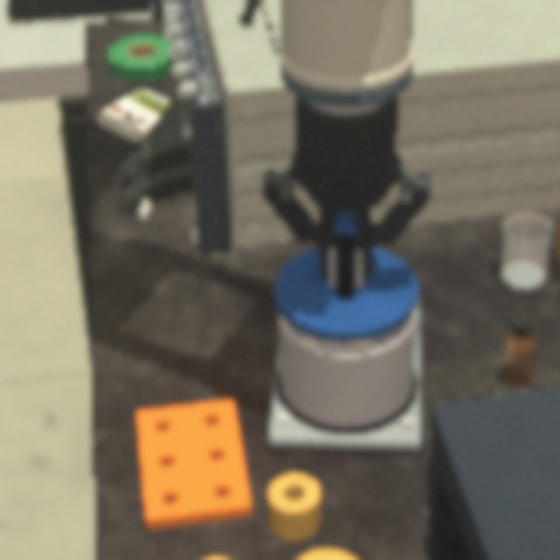

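Emit:
{"api": "jog_arm", "payload": {"commands": [[0,0,4,0,0,0,255],[0,0,4,0,0,0,255],[0,0,3,0,0,0,255],[0,0,1.5,0,0,0,255],[0,0,0,0,0,0,255]]}}

```text
time: 30.6
tcp_pos: [0.5751, -0.3127, 0.1152]
tool_rot: [1.987, -2.434, -0.0]
wrist_force: [1.3, -0.4, -2.6]
finger_gap: 0.0124
grasp_force: 98.8
```

Emit:
{"api": "jog_arm", "payload": {"commands": [[0,0,1,0,0,0,255],[0,0,1,0,0,0,255],[0,0,0.5,0,0,0,255],[0,0,0,0,0,0,255]]}}

```text
time: 31.1
tcp_pos: [0.5751, -0.3127, 0.113]
tool_rot: [1.987, -2.434, 0.0]
wrist_force: [-1.3, 0.7, 1.8]
finger_gap: 0.0124
grasp_force: 99.7
```

Emit:
{"api": "jog_arm", "payload": {"commands": [[0,0,0.5,0,0,0,255],[0,0,0,0,0,0,255],[0,0,0,0,0,0,200],[0,0,0,0,0,0,120],[0,0,0,0,0,0,120],[0,0,0,0,0,0,120]]}}

```text
time: 31.85
tcp_pos: [0.5751, -0.3127, 0.1122]
tool_rot: [-1.987, 2.434, 0.0]
wrist_force: [-1.2, -0.3, -0.8]
finger_gap: 0.0451
grasp_force: 0.0
```

Emit:
{"api": "jog_arm", "payload": {"commands": [[0,0,-20,0,0,0,100],[0,0,-50,0,0,0,100],[0,0,-60,0,0,0,100],[55,0,0,0,0,0,60],[0,0,0,0,0,0,60],[0,0,0,0,0,0,60]]}}

```text
time: 32.6
tcp_pos: [0.5638, -0.3665, 0.2419]
tool_rot: [-1.986, 2.434, 0.001]
wrist_force: [0.1, -0.7, -0.6]
finger_gap: 0.0655
grasp_force: 0.0
```

```bash
cat > chk.py <<'E'
from fit import *
import sys
f=sys.argv[1]; s=r.observe(); p,d,m,W=shot("wrist",f); np.savez(f+".npz",d=d,W=W,p=p); print(s["tcp_pos"].round(4))
P=cloud(d,m,W);z=P[...,2];X=P[...,0];Y=P[...,1]; H=cv2.cvtColor(p,cv2.COLOR_RGB2HSV)
blue=(H[...,0]>95)&(H[...,0]<125)&(H[...,1]>120)
k=blue&(abs(z-.108)<.008)&(np.hypot(X-.575,Y+.3127)<.06); q=P[k]
A=np.c_[q[:,0]-.575,q[:,1]+.3127,np.ones(len(q))]; print("disc plane slopes,z",np.linalg.lstsq(A,q[:,2],rcond=None)[0].round(4),len(q), cv2.minEnclosingCircle((q[:,:2]*1000).astype(np.float32)))
k=(abs(z-.126)<.006)&(np.hypot(X-.595,Y+.2145)<.03); q=P[k]
if len(q): print("boss top",np.median(q[:,2]),cv2.minEnclosingCircle((q[:,:2]*1000).astype(np.float32)),len(q))
k=(abs(z-.0335)<.004)&(np.hypot(X-.516,Y+.4376)<.04); q=P[k]
if len(q): print("collar top",np.median(q[:,2]),cv2.minEnclosingCircle((q[:,:2]*1000).astype(np.float32)),len(q))
E
python3 chk.py pics/w11.png
```

```text
[ 0.5638 -0.3665  0.2419]
disc plane slopes,z [-0.0006  0.0013  0.1096] 7715 ((574.4127807617188, -310.78717041015625), 58.248844146728516)
boss top 0.1271059759917556 ((594.3034057617188, -217.00144958496094), 16.543333053588867) 415
collar top 0.03323660725347266 ((515.5639038085938, -438.6350402832031), 19.92934799194336) 817
```

View pics/w11.png

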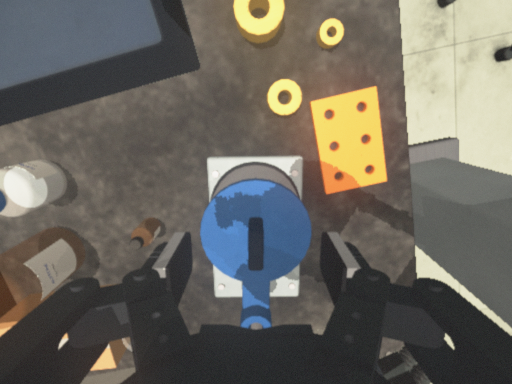

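Emit:
{"api": "jog_arm", "payload": {"commands": [[39.9,16.5,0,0,0,0,60],[39.8,16.4,0,0,0,0,60],[0,0,55,0,0,0,60],[0,0,55,0,0,0,60],[0,0,40,0,0,0,60],[0,0,0,0,0,0,60]]}}

```text
time: 33.4
tcp_pos: [0.5148, -0.4359, 0.0894]
tool_rot: [1.987, -2.432, -0.01]
wrist_force: [-1.2, -0.1, 0.9]
finger_gap: 0.065
grasp_force: 0.0
```

```bash
python3 chk.py pics/w12.png; python3 -c "
from h import *
print(r.observe()['tcp_pos'])"
```

```text
[ 0.5148 -0.4359  0.0894]
disc plane slopes,z [0. 0. 0.] 0 ((0.0, 0.0), 0.0)
collar top 0.03340561461742467 ((515.6261596679688, -439.0473937988281), 19.973785400390625) 1954
[ 0.51587991 -0.43709736  0.09189504]
```

```bash
python3 chk.py pics/w13.png
```

```text
[ 0.5159 -0.4371  0.0919]
disc plane slopes,z [0. 0. 0.] 0 ((0.0, 0.0), 0.0)
collar top 0.03336081076849687 ((515.6446533203125, -439.0574035644531), 19.926815032958984) 1895
```

Emit:
{"api": "jog_arm", "payload": {"commands": [[1.2,0,35,0,0,0,60],[0,0,30,0,0,0,60],[0,0,17,0,0,0,60],[0,0,0,0,0,0,60],[0,0,0,0,0,0,60]]}}

```text
time: 34.12
tcp_pos: [0.5164, -0.4399, 0.0119]
tool_rot: [-1.987, 2.433, -0.003]
wrist_force: [0.3, 0.1, 0.2]
finger_gap: 0.0651
grasp_force: 0.0
```

Emit:
{"api": "jog_arm", "payload": {"commands": [[0,0,0,0,0,0,255],[0,0,0,0,0,0,255],[0,0,0,0,0,0,255],[0,0,0,0,0,0,255]], "grip_force": 50}}

```text
time: 34.62
tcp_pos: [0.5161, -0.4397, 0.0117]
tool_rot: [-1.986, 2.434, -0.003]
wrist_force: [-1.7, 1.0, 12.3]
finger_gap: 0.0385
grasp_force: 48.9
```

Emit:
{"api": "jog_arm", "payload": {"commands": [[0,0,-20,0,0,0,255],[0,0,-60,0,0,0,255],[0,0,-60,0,0,0,255],[0,0,-60,0,0,0,255],[0,0,-5,0,0,0,255],[0,0,0,0,0,0,255],[0,0,0,0,0,0,255]]}}

```text
time: 35.5
tcp_pos: [0.515, -0.4387, 0.2139]
tool_rot: [1.986, -2.434, -0.004]
wrist_force: [-0.2, 0.4, -1.8]
finger_gap: 0.0382
grasp_force: 50.8
```

Emit:
{"api": "jog_arm", "payload": {"commands": [[-47.1,-6.6,0,0,0,0,255],[-47.1,-6.6,0,0,0,0,255],[-47.1,-6.6,0,0,0,0,255],[-47.1,-6.6,0,0,0,0,255],[-40,-5.5,0,0,0,0,255],[-7.2,-1,0,0,0,0,255],[0,0,0,0,0,0,255],[0,0,0,0,0,0,255],[0,0,0,0,0,0,255]]}}

```text
time: 36.62
tcp_pos: [0.5947, -0.216, 0.2151]
tool_rot: [1.985, -2.435, -0.0]
wrist_force: [-0.5, -0.6, -0.9]
finger_gap: 0.038
grasp_force: 50.8
```

Run:
```python
from fit import *
s=r.observe(); print(s["tcp_pos"].round(4),s["tool_rot"].round(4),s["finger_gap"])
p,d,m,W=shot("wrist","pics/c_w.png"); P=cloud(d,m,W); z=P[...,2]
k=(z>.19)&(z<.25)&(np.hypot(P[...,0]-s["tcp_pos"][0],P[...,1]-s["tcp_pos"][1])<.03)
H=cv2.cvtColor(p,cv2.COLOR_RGB2HSV); k&=(H[...,1]>90)&(H[...,0]>12)&(H[...,0]<38); q=P[k]; print(len(q))
t=np.percentile(q[:,2],95); q=q[abs(q[:,2]-t)<.003]; print(t,cv2.minEnclosingCircle((q[:,:2]*1000).astype(np.float32)),len(q))
p,d,m,W=shot("side","pics/c_side.png")
w=cv2.imread("pics/c_w.png")[90:384,106:406]; S=p[110:250,200:340,::-1]
cv2.imwrite("pics/c_all.png",np.hstack([cv2.resize(w,(400,400)),cv2.resize(S,(400,400),interpolation=cv2.INTER_CUBIC)]))
```

```text
[ 0.5947 -0.216   0.2151] [ 1.9850e+00 -2.4348e+00 -3.0000e-04] 0.038010640751364
6282
0.2376427168644901 ((594.7999267578125, -215.39492797851562), 20.2319393157959) 4287
```

View pics/c_all.png

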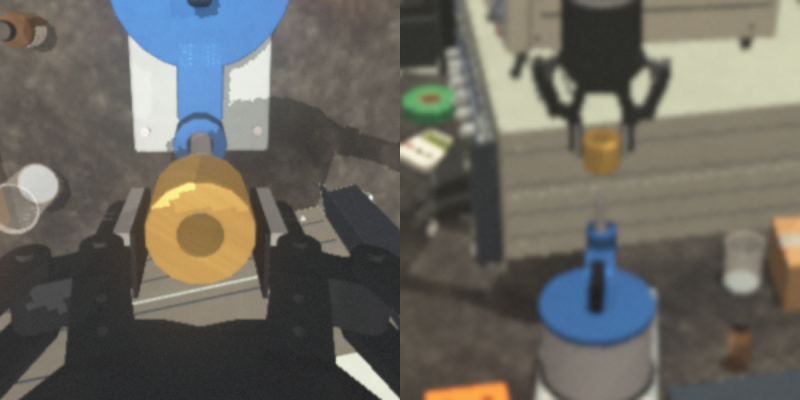

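Emit:
{"api": "jog_arm", "payload": {"commands": [[-0.5,0,25,0,0,0,255],[0,0,5,0,0,0,255],[0,0,5,0,0,0,255],[0,0,5,0,0,0,255],[0,0,5,0,0,0,255],[0,0,0,0,0,0,255]]}}

```text
time: 37.48
tcp_pos: [0.595, -0.2145, 0.17]
tool_rot: [1.987, -2.434, -0.001]
wrist_force: [-0.6, -0.3, -0.9]
finger_gap: 0.0382
grasp_force: 50.8
```

Emit:
{"api": "jog_arm", "payload": {"commands": [[0,0,7,0,0,0,255],[0,0,7,0,0,0,255],[0,0,7,0,0,0,255],[0,0,5,0,0,0,255],[0,0,3,0,0,0,255],[0,0,1,0,0,0,255],[0,0,0,0,0,0,255]]}}

```text
time: 38.35
tcp_pos: [0.5952, -0.2146, 0.1404]
tool_rot: [-1.987, 2.434, -0.0]
wrist_force: [-0.6, 0.3, -2.1]
finger_gap: 0.0385
grasp_force: 50.8
```

Emit:
{"api": "jog_arm", "payload": {"commands": [[0,0,1,0,0,0,255],[0,0,0.8,0,0,0,255],[0,0,0.7,0,0,0,255],[0,0,0,0,0,0,255]]}}

```text
time: 38.85
tcp_pos: [0.5951, -0.2146, 0.1378]
tool_rot: [-1.987, 2.434, -0.0]
wrist_force: [0.5, -0.0, -0.6]
finger_gap: 0.0383
grasp_force: 50.9
```

Emit:
{"api": "jog_arm", "payload": {"commands": [[0,0,0.6,0,0,0,255],[0,0,0.6,0,0,0,255],[0,0,0,0,0,0,255]]}}

```text
time: 39.22
tcp_pos: [0.5953, -0.2144, 0.1373]
tool_rot: [-1.986, 2.433, -0.001]
wrist_force: [-2.1, 3.1, 10.9]
finger_gap: 0.0387
grasp_force: 51.9
```

Emit:
{"api": "jog_arm", "payload": {"commands": [[0,0,-0.5,0,0,0,255],[0,0,0,0,0,0,200],[0,0,0,0,0,0,60],[0,0,0,0,0,0,60],[0,0,0,0,0,0,60],[0,0,-15,0,0,0,60],[0,0,-45,0,0,0,60],[0,0,-50,0,0,0,60],[55,0,0,0,0,0,60],[40,0,0,0,0,0,60]]}}

```text
time: 40.48
tcp_pos: [0.5761, -0.3093, 0.2492]
tool_rot: [-1.987, 2.433, -0.004]
wrist_force: [0.3, -0.3, -0.0]
finger_gap: 0.0656
grasp_force: 0.0
```

Emit:
{"api": "jog_arm", "payload": {"commands": [[0,0,0,0,0,0,60],[0,0,0,0,0,0,60],[0,0,0,0,0,0,60]]}}

```text
time: 40.85
tcp_pos: [0.5764, -0.3066, 0.2475]
tool_rot: [-1.988, 2.433, -0.0]
wrist_force: [0.6, 0.4, 0.7]
finger_gap: 0.0654
grasp_force: 0.0
```

```bash
python3 chk.py pics/w14.png
python3 - <<'E'
from fit import *
p,d,W,m=load("pics/w14.png");P=cloud(d,m,W);z=P[...,2]
k=(z>.135)&(z<.168)&(np.hypot(P[...,0]-.595,P[...,1]+.2147)<.026);q=P[k]
H=cv2.cvtColor(p,cv2.COLOR_RGB2HSV); t=np.percentile(q[:,2],60); q=q[abs(q[:,2]-t)<.003]
print("collar top z",t,len(q),cv2.minEnclosingCircle((q[:,:2]*1000).astype(np.float32)))
A=np.c_[q[:,:2]-q[:,:2].mean(0),np.ones(len(q))]; print(np.linalg.lstsq(A,q[:,2],rcond=None)[0].round(4))
E
```

```text
[ 0.5764 -0.3066  0.2475]
disc plane slopes,z [-1.000e-04  1.100e-03  1.096e-01] 9010 ((575.2633666992188, -310.60211181640625), 57.86246109008789)
boss top 0.12350361673913163 ((594.600341796875, -219.6241455078125), 18.92704200744629) 106
collar top z 0.15942800847494276 1143 ((595.020751953125, -214.6197967529297), 20.150495529174805)
[0.002  0.0108 0.1594]
```

```bash
python3 -c "
from rig import r
print(r.hand_in())"
```

```text
the job is handed in; nothing more can be done
None
```

I put all five grinding balls in the jar, seated the lid level over the rod, set the middle-sized brass collar on the lid's boss, and handed the job in at about 41 s.

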